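Call out the O-ring and the cap it goes on, then confirm the step

TASK

Show the fitter which two parts go together next: with the gripper tip, point at the black O-ring from straight above, a finger's breadth or two clear of it, and hold there for two seconds, then point for as long in the same way at the loose black screw cap with the hexagon head that stands among the laid-out parts. Then gently press the green button on the control box fully down to confirm the step, let it come out again and move clear. Point at nothing else (pass well above the other parts on the way), touch or lift none of the laid-out parts or the things standing round them, and press no other button.

Things in the scene. Friction and masses are not known exactly. Their poses are not given: they have to be found in the camera images.
- oring_a_top (a point): black rubber-like O-ring lying flat, 60 mm outside and 44 mm inside diameter, 8 mm thick; loose. The point lies on its vertical centre line, level with its highest surface, z up
- cap_b_top (a point): black plastic screw cap standing on its thread: a round flange 86 mm across from 26 to 40 mm height with a hexagon head, 44 mm across, on top, 60 mm high in all; loose. The point lies on its vertical centre line, level with its highest surface, z up
- union_0_top (a point): black threaded union, a short open pipe 69 mm across and 46 mm high with a hole through it and no hexagon. The point lies on its vertical centre line, level with its highest surface, z up
- setting_ring_top (a point): white or pale grey smooth setting ring lying flat, 68 mm across, 16 mm thick. The point lies on its vertical centre line, level with its highest surface, z up
- grease_jar_top (a point): white jar with a blue lid, 63 mm across and 53 mm high; loose. The point lies on its vertical centre line, level with its highest surface, z up
- pin_dish_top (a point): low round tin with a blue lid, 66 mm across and 26 mm high; loose. The point lies on its vertical centre line, level with its highest surface, z up
- green_button_top (a point): centre of the top face of the round green push button, 32 mm across, the farthest from the robot of the row along the grey control box on the bench; its top stands 78 mm above the bench. A dark round button lies 46 mm nearer the robot on the same box, then a small selector, then the red mushroom stop. The box top is 62 mm above the bench
- control_box_start (a joint): travel of the green button in m: 0 out, 0.004 fully pressed straight down; a spring pushes it back, about 1 N to start and 9 N fully down. Past 0.0025 it counts as pressed
- control_box_reset (a joint): travel of the dark button next to the green one, 0 out, 0.004 pressed; not to be pressed
- control_box_stop (a joint): travel of the red mushroom stop at the end of the box nearest the robot, 0 out, 0.004 pressed; not to be pressed
- bolt_bin: bystander, fixed: orange bin of bolts at the near end of the low grey-topped side table with a white rim, 140 x 102 mm, 57 mm high; origin under its middle
- spray_bottle: bystander, fixed: white spray bottle with red head at the near edge of the bench, 187 mm high; origin under its middle
- count_block: bystander, loose: small steel setting block in the near left end of the low grey-topped side table with a white rim, 25 x 45 mm, 30 mm high; origin under its middle
- oring_a: the same thing as oring_a_top; origin at the centre of its underside
- cap_b: the same thing as cap_b_top; origin at the centre of its underside
- union_0: the same thing as union_0_top; origin at the centre of its underside
- setting_ring: the same thing as setting_ring_top; origin at the centre of its underside
- grease_jar: the same thing as grease_jar_top; origin at the centre of its underside
- pin_dish: the same thing as pin_dish_top; origin at the centre of its underside

How it is judged:
By the outcome, as a careful person would: the job done as asked, in the order asked, and still so for the second after the job is handed in, with the robot touching nothing.
It also fails if it takes over 56 s, if anything falls off the work surface, if the arm or the gripper's body presses on something with over 40 N, if the wrist force passes 120 N, or if a joint passes its speed limit or range.

ROBOT

A 6-joint arm with a two-finger parallel gripper is mounted at the origin on a cart in front of the work surface, level with it; the furniture and walls round the work are solid. World frame = base frame: x ahead of the robot, y to its left, z up, the work surface at z = 0. Lengths are in mm, angles in degrees, forces in N, time in s.
With the tool pointing down it reaches from about 275 to 725 mm from the base axis. Payload 15.9 kg.
Tool frame: the origin (TCP) lies between the finger pads, 19 mm behind the fingertips; this is the grasp point; z points along the fingers, y is the line along which they close (so a half turn about z gives the same grasp; the last joint's range is limited). The gripper opens to 85 mm and grips with 20 to 120 N. Pads are 22 mm wide; open, the fingers measure 114 mm over their backs; the gripper's body (76 mm by 85 mm) begins 54 mm behind the grasp point. The pads swing forward as they close: fully open they stand 13 mm farther back than shut.
Start: joints at [63.025, 12.198, -1.971, 75.831, 0, 90], TCP at [226.791, 445.591, 250.006] pointing down, gripper open.
Joint ranges: [-170.91, 170.91], [-42.67, 98.43], [-65.05, 77.54], [-120.47, 116.71], [-90, 82.35], [-180, 180]. Speed limits (degrees/s): [108.29, 108.29, 136.94, 147.25, 180, 180].

INTERFACE

Orientations are given as [roll, pitch, yaw] about the fixed x, y, z axes, in that order (R = Rz(yaw) Ry(pitch) Rx(roll)).
In Python, from cell import monitor, snapshot, camera_info, env gives the robot as it stands.
- The arm moves only by the tool play_rows, never from a script. Its argument "moves" is one flat list of numbers, 6 for each row, row after row: the shift along the tool's x, y, z in cm, then the turn, a rotation vector about the tool's x, y, z in rad. A call has 1 to 12 rows; each row is the pose to reach, as a shift and turn from the pose commanded when the call began, along the tool's axes at that moment; what a row does not reach only later rows make up. A row lasts 1/12 s, in which the tool goes at most 41.7 mm and 7.16 degrees, less where a joint would pass 70% of its speed; a pose out of reach is approached as far as the arm can. A call with a gripper value outside its range is refused whole. "gripper" is the closure, from 0 (fully open) to 1 (shut), set as the call begins (left out, the last holds). The fingers move at their own pace and stop on an object; "newtons" is the grip in N (left out, the last holds). Time passes only in rows, so rows that repeat a pose let the fingers close. It gives the time, the measured TCP pose, the force, the opening and the grip force at its end, in the units of the state.
- monitor.get_state(): the state, without advancing time (a new reading comes with each control period).
- snapshot(name): name is "scene" or "top" or "wrist"; returns the picture (400x640x3 uint8, red, green, blue); there is no depth.
- camera_info(name): a dict with "vfov" (degrees; the focal length in pixels is half the picture's height over the tangent of half this angle, whatever the lens; pixels are square), "cx", "cy" (the principal point, pixels), "T" (4x4, takes a point from camera to world coordinates). Camera axes: x right, y down, z forward; pixel columns grow to the right and rows downward; lengths in mm; the calibration is good to about 2 mm. A picture is of the moment at which its call begins: read the wrist's pose just before it. camera_info takes no time and is no camera call; for the wrist camera it gives the pose at the moment of the call.
- env.hand_in(): hands the job in; it is judged then, once.
The state is a dict: "t": time; "joint_positions": joint angles; "qvel": joint speeds; "effort": joint torques, N m; "ee_pos": TCP position; "tcp_rot": TCP orientation; "force": force on the tool from outside, world axes, zero at the start; "wrist_torque": the same for the moment, N m; "finger_gap": finger opening in mm; "grip_force": force on a finger pad.
Only numpy, scipy, OpenCV 4.12 (cv2) and the standard library are available. Lean on these libraries where they do the work, as an engineer would, in place of code of your own. Each camera call takes 0.05 s, during which the arm holds its last target. There are 200 camera calls.

## Working session

There is one attempt and no reset: what is moved stays moved. The work goes in short steps, Python scripts to look and compute and a tool call to move; the robot and the scene stay as the last step left them, time stands still between calls to the robot, and variables do not carry over. Pictures are saved under pics/ and viewed, at most 10 in all, crops included, and the job is handed in when it is done.

Besides the shell and the picture viewer there is one more tool, called after ">>>" as a command line: name --argument value ..., lists and objects as JSON in quotes. play_rows: Moves the arm, as the interface text tells. Its arguments: {"type":"object","properties":{"moves":{"type":"array","items":{"type":"number"}},"gripper":{"type":"number"},"newtons":{"type":"number"}},"required":["moves"]}

```bash
mkdir -p pics; python3 - <<'E'
from cell import monitor, snapshot, camera_info
import cv2,numpy as np
s=monitor.get_state();print({k:np.round(s[k],2) for k in("t","ee_pos","tcp_rot","force","finger_gap")})
for n in("scene","top"):
    cv2.imwrite(f"pics/{n}0.png",snapshot(n)[:,:,::-1]);c=camera_info(n);print(n,c["vfov"],c["cx"],c["cy"],np.round(c["T"],3).tolist(), [k for k in c])
E
```

```text
{'t': np.float64(0.0), 'ee_pos': array([226.63, 445.32, 249.5 ]), 'tcp_rot': array([-179.93,   -0.  ,  153.03]), 'force': array([-0.53,  0.55,  0.33]), 'finger_gap': np.float64(85.2)}
scene 50.678702559665226 319.9842465425871 203.01620454259435 [[-0.906, -0.193, 0.376, 73.51], [-0.423, 0.402, -0.812, 918.275], [0.006, -0.895, -0.446, 590.374], [0.0, 0.0, 0.0, 1.0]] ['vfov', 'cx', 'cy', 'T']
top 46.977448021624504 310.070931445072 207.89482251837003 [[0.018, -0.991, 0.136, 299.112], [-1.0, -0.018, 0.002, -5.072], [0.0, -0.136, -0.991, 1357.142], [0.0, 0.0, 0.0, 1.0]] ['vfov', 'cx', 'cy', 'T']
```

View pics/scene0.png

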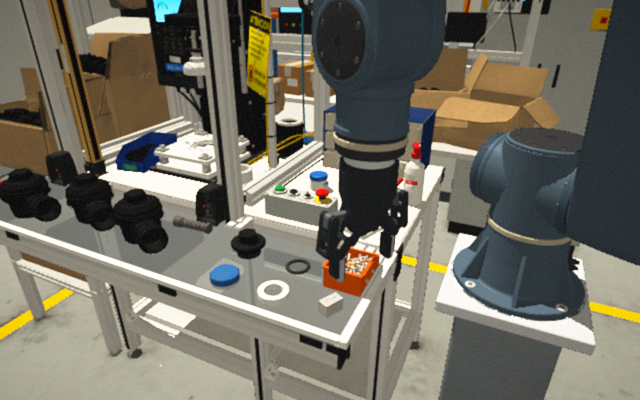

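View pics/top0.png

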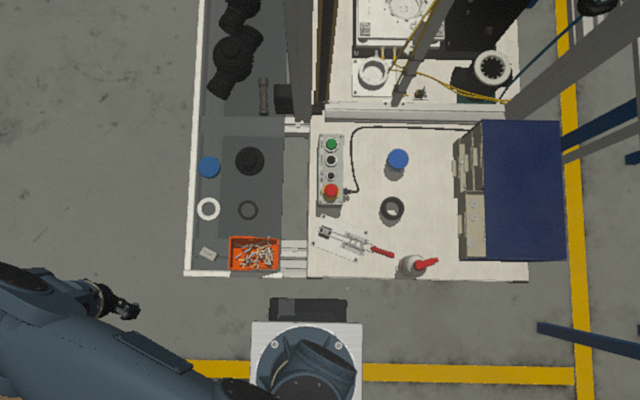

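The top view shows the O-ring at (248,210), the cap at (249,160), and the green button at (331,144), with the dark button just below it at (331,160). In the scene view they are at (298,266), (248,240) and (280,188). Next I'll refine these and triangulate.

```bash
cat > h.py <<'E'
import numpy as np,cv2
def ray(c,p):
    f=200/np.tan(np.radians(c["vfov"])/2);T=np.array(c["T"])
    d=T[:3,:3]@[(p[0]-c["cx"])/f,(p[1]-c["cy"])/f,1];return T[:3,3],d
def plane(c,p,z):
    o,d=ray(c,p);return o+d*(z-o[2])/d[2]
def tri(a,p,b,q):
    o1,d1=ray(a,p);o2,d2=ray(b,q);d1=d1/np.linalg.norm(d1);d2=d2/np.linalg.norm(d2);n=np.cross(d1,d2)
    s=np.linalg.solve(np.c_[d1,-d2,n],o2-o1);return o1+d1*s[0]+n*s[2]/2,s[2]*np.linalg.norm(n)
def proj(c,X):
    f=200/np.tan(np.radians(c["vfov"])/2);T=np.array(c["T"]);v=T[:3,:3].T@(np.array(X)-T[:3,3]);return v[:2]/v[2]*f+[c["cx"],c["cy"]]
def blobs(m,box):
    x0,y0,x1,y1=box;n,l,st,ce=cv2.connectedComponentsWithStats(m[y0:y1,x0:x1].astype(np.uint8))
    return [(np.round(ce[i]+[x0,y0],1).tolist(),(st[i,:4]+[x0,y0,0,0]).tolist(),int(st[i,4])) for i in range(1,n) if st[i,4]>25]
E
python3 - <<'E'
from cell import camera_info
from h import *
I={n:cv2.imread(f"pics/{n}0.png").astype(int) for n in("scene","top")}
for n,bo,bc,bg in(("scene",(280,254,315,276),(225,225,270,260),(268,178,292,198)),("top",(232,195,266,226),(230,140,270,182),(320,134,342,154))):
    g=I[n].max(2)
    for nm,b in(("o",bo),("c",bc)):
        x0,y0,x1,y1=b;bgd=np.median(g[y0:y1,x0:x1]) if nm=="o" else 60
        print(n,nm,bgd,blobs(g<(bgd-22 if nm=="o" else 50),b))
    print(n,"g",blobs((I[n][:,:,1]-I[n][:,:,2]>30),bg))
a=camera_info("scene");b=camera_info("top")
for p,q in(((298,266),(248,210)),((248,232),(249.5,160)),((280,188),(331,144))):print(tri(a,p,b,q))
s=np.hstack([cv2.resize(I["scene"][170:290,210:330].astype(np.uint8),None,fx=3.3,fy=3.3),cv2.resize(I["top"][120:240,225:345].astype(np.uint8),None,fx=3.3,fy=3.3)])
cv2.imwrite("pics/c0.png",s)
E
```

```text
scene o 123.0 [([297.9, 265.9], [286, 259, 25, 15], 195)]
scene c 60 [([247.9, 243.7], [232, 229, 33, 30], 694)]
scene g [([279.4, 187.7], [275, 185, 10, 6], 49)]
top o 83.0 [([247.4, 210.0], [238, 200, 20, 20], 120)]
top c 60 [([249.4, 160.9], [235, 147, 29, 29], 631)]
top g [([331.1, 143.4], [326, 139, 11, 10], 79)]
(array([473.06300274, 180.92791875,   5.24460766]), np.float64(3.122847191830285))
(array([612.78263826, 174.86445934,  60.39329003]), np.float64(0.21340519402757377))
(array([658.44380419, -59.85780017,  75.0823766 ]), np.float64(4.457864712277344))
```

View pics/c0.png

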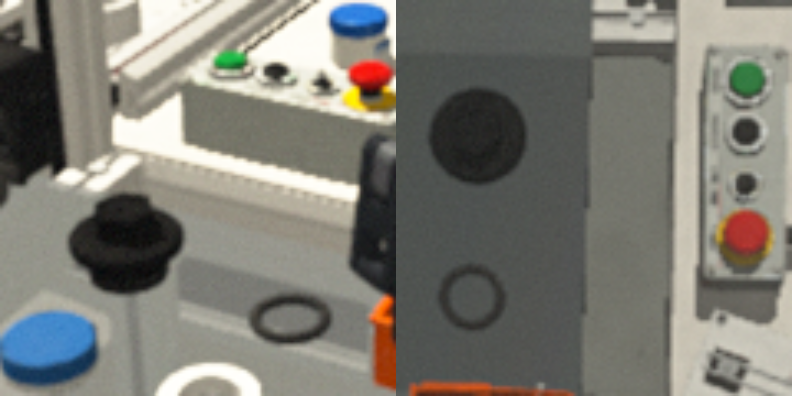

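Triangulated heights come out right: O-ring mid-height about 5, cap top about 60 and button about 75, so the side table is level with z=0. Next I'll move high over the O-ring, shutting the fingers to make a pointer.

>>> play_rows --moves '[-1.5, -0.5, 0, 0, 0, 0, -4.5, -1.6, 0, 0, 0, 0, -8, -2.9, 0, 0, 0, 0, -11.5, -4.2, 0, 0, 0, 0, -15, -5.5, 0, 0, 0, 0, -18.5, -6.8, 0, 0, 0, 0, -22, -8.1, 0, 0, 0, 0, -25.3, -9.3, 0, 0, 0, 0, -28.5, -10.5, 0, 0, 0, 0, -31.3, -11.5, 0, 0, 0, 0, -33, -12.1, 0, 0, 0, 0, -33.95, -12.45, 0, 0, 0, 0]' --gripper 1 --newtons 20

```text
t: 1.1
ee_pos: [474.0, 178.8, 249.6]
tcp_rot: [-180.0, -0.0, 152.9]
force: [0.6, 0.0, -0.4]
finger_gap: 0.1
grip_force: 0.0
```

```bash
python3 - <<'E'
from cell import monitor, snapshot, camera_info
from h import *
s=monitor.get_state();print({k:np.round(s[k],2) for k in("t","ee_pos","tcp_rot","force","finger_gap","joint_positions")})
c=camera_info("wrist");im=snapshot("wrist");cv2.imwrite("pics/w1.png",im[:,:,::-1]);print(np.round(c["T"],2).tolist(),c["vfov"],c["cx"],c["cy"])
print("oring",proj(c,(473,181,4)),"cap",proj(c,(613,175,40)),"tip",proj(c,s["ee_pos"]+[0,0,-19]))
a=camera_info("scene");b=camera_info("top")
print("pillar",plane(a,(237,220),0),plane(b,(295,118),0),"cap flange",plane(b,(249.4,160.9),40),"oring top",plane(b,(247.5,210),4),plane(a,(297.9,266),4), "green",plane(b,(331.1,143.5),78),plane(a,(279.4,187.7),76))
E
```

```text
{'t': np.float64(1.1), 'ee_pos': array([474.01, 178.82, 249.57]), 'tcp_rot': array([-1.7996e+02, -2.0000e-02,  1.5290e+02]), 'force': array([ 0.56,  0.05, -0.42]), 'finger_gap': np.float64(0.1), 'joint_positions': array([ 2.068e+01,  1.302e+01, -9.900e-01,  7.603e+01, -1.000e-02,
        4.778e+01])}
[[0.45, 0.85, 0.26, 407.39], [0.89, -0.43, -0.13, 213.29], [0.0, 0.3, -0.96, 372.92], [0.0, 0.0, 0.0, 1.0]] 69.61170773208184 325.0665739241539 200.11185002669612
oring [325.87403239 169.93029001] cap [370.32281714 271.11982246] tip [324.29532393 253.89610176]
pillar [741.10256496  46.29779218   0.        ] [761.50697493  48.93593851   0.        ] cap flange [615.11219062 177.94044782  40.        ] oring top [474.66360186 183.18212327   4.        ] [472.51418515 179.23082344   4.        ] green [661.21563556 -59.12386997  78.        ] [657.50144446 -59.12248366  76.        ]
```

View pics/w1.png

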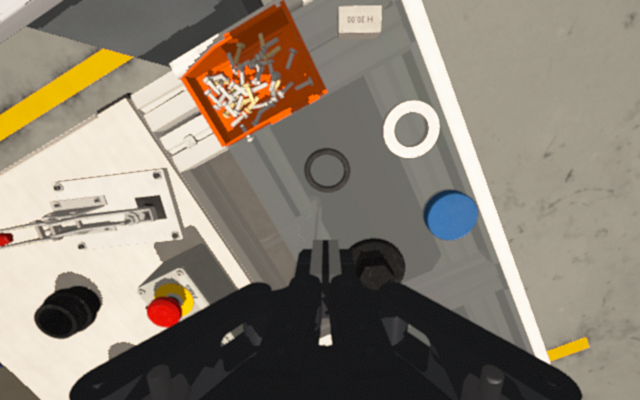

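The wrist view shows the O-ring at (327,170), where the triangulated point projects to (326,170), so the two agree. Descending to a 25 mm gap (tip at z 33).

>>> play_rows --moves '[0.17, 0.27, 0.8, 0, 0, 0, 0.17, 0.27, 2.4, 0, 0, 0, 0.17, 0.27, 4.4, 0, 0, 0, 0.17, 0.27, 6.4, 0, 0, 0, 0.17, 0.27, 8.6, 0, 0, 0, 0.17, 0.27, 10.8, 0, 0, 0, 0.17, 0.27, 13, 0, 0, 0, 0.17, 0.27, 15, 0, 0, 0, 0.17, 0.27, 16.8, 0, 0, 0, 0.17, 0.27, 18.3, 0, 0, 0, 0.17, 0.27, 19.3, 0, 0, 0, 0.17, 0.27, 19.75, 0, 0, 0]'

```text
t: 2.15
ee_pos: [471.0, 184.5, 51.0]
tcp_rot: [-179.9, -0.1, 153.1]
force: [-0.7, 0.5, 0.5]
finger_gap: -0.2
grip_force: 0.0
```

>>> play_rows --moves '[0, 0, 0, 0, 0, 0, 0, 0, 0, 0, 0, 0, 0, 0, 0, 0, 0, 0, 0, 0, 0, 0, 0, 0, 0, 0, 0, 0, 0, 0, 0, 0, 0, 0, 0, 0, 0, 0, 0, 0, 0, 0, 0, 0, 0, 0, 0, 0, 0, 0, 0, 0, 0, 0, 0, 0, 0, 0, 0, 0, 0, 0, 0, 0, 0, 0, 0, 0, 0, 0, 0, 0]'

```text
t: 3.15
ee_pos: [472.6, 183.8, 52.5]
tcp_rot: [-180.0, -0.0, 153.0]
force: [0.1, -0.1, -0.5]
finger_gap: -0.2
grip_force: 0.0
```

```bash
python3 - <<'E'
from cell import monitor, snapshot, camera_info
from h import *
c=camera_info("wrist");im=snapshot("wrist");cv2.imwrite("pics/w2.png",im[:,:,::-1])
s=monitor.get_state();print(s["t"],s["ee_pos"])
print("ring",proj(c,(473.7,182,4)),"tip",proj(c,s["ee_pos"]+[0,0,-19]))
E
```

```text
3.2 [472.58267972 183.80425867  52.49783608]
ring [322.69026537 234.84842313] tip [324.30196645 253.88538459]
```

View pics/w2.png

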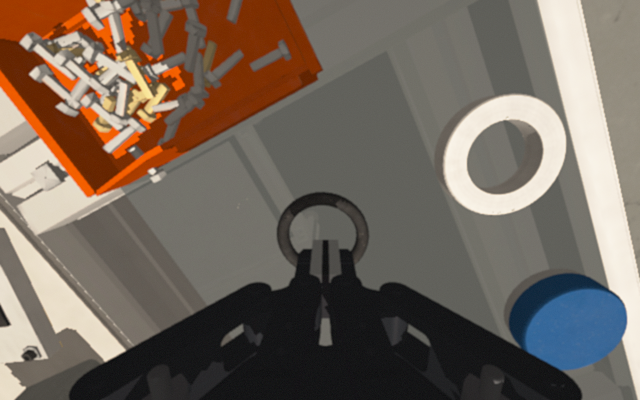

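The ring spans columns 277–369 with its centre near (323,236), against a prediction of (323,235). The tip is therefore centred within about 1–2 mm, so I'll keep holding.

>>> play_rows --moves '[0, 0, 0, 0, 0, 0, 0, 0, 0, 0, 0, 0, 0, 0, 0, 0, 0, 0, 0, 0, 0, 0, 0, 0, 0, 0, 0, 0, 0, 0, 0, 0, 0, 0, 0, 0, 0, 0, 0, 0, 0, 0, 0, 0, 0, 0, 0, 0, 0, 0, 0, 0, 0, 0, 0, 0, 0, 0, 0, 0, 0, 0, 0, 0, 0, 0, 0, 0, 0, 0, 0, 0]'

```text
t: 4.2
ee_pos: [472.6, 183.8, 52.5]
tcp_rot: [-180.0, -0.0, 153.0]
force: [-0.5, -0.0, 0.2]
finger_gap: -0.0
grip_force: 0.0
```

>>> play_rows --moves '[0, 0, 0, 0, 0, 0, 0, 0, 0, 0, 0, 0, 0, 0, 0, 0, 0, 0, 0, 0, 0, 0, 0, 0, 0, 0, 0, 0, 0, 0, 0, 0, 0, 0, 0, 0, 0, 0, 0, 0, 0, 0, 0, 0, 0, 0, 0, 0, 0, 0, 0, 0, 0, 0, 0, 0, 0, 0, 0, 0, 0, 0, 0, 0, 0, 0, 0, 0, 0, 0, 0, 0]'

```text
t: 5.2
ee_pos: [472.6, 183.8, 52.5]
tcp_rot: [180.0, -0.0, 153.0]
force: [0.9, -0.4, 0.1]
finger_gap: -0.2
grip_force: 0.0
```

>>> play_rows --moves '[0, 0, -0.8, 0, 0, 0, 0, 0, -2.4, 0, 0, 0, 0, 0, -4.4, 0, 0, 0, 0, 0, -6.4, 0, 0, 0, 0, 0, -8.6, 0, 0, 0, 0, 0, -10.8, 0, 0, 0, 0, 0, -13, 0, 0, 0, 0, 0, -15, 0, 0, 0, 0, 0, -16.8, 0, 0, 0, 0, 0, -18.3, 0, 0, 0, 0, 0, -19.3, 0, 0, 0, 0, 0, -19.75, 0, 0, 0]'

```text
t: 6.2
ee_pos: [473.0, 184.0, 251.7]
tcp_rot: [179.9, 0.1, 153.0]
force: [0.9, 0.1, -0.5]
finger_gap: -0.2
grip_force: 0.0
```

>>> play_rows --moves '[-0.6, 0.3, 0, 0, 0, 0, -2, 0.9, 0, 0, 0, 0, -3.6, 1.6, 0, 0, 0, 0, -5.2, 2.3, 0, 0, 0, 0, -6.8, 3.1, 0, 0, 0, 0, -8.4, 3.8, 0, 0, 0, 0, -10, 4.5, 0, 0, 0, 0, -11.4, 5.1, 0, 0, 0, 0, -12.4, 5.6, 0, 0, 0, 0, -12.9, 5.8, 0, 0, 0, 0, -12.9, 5.8, 0, 0, 0, 0, -12.9, 5.8, 0, 0, 0, 0]'

```text
t: 7.2
ee_pos: [613.6, 176.9, 249.2]
tcp_rot: [-180.0, -0.1, 153.0]
force: [0.1, -0.8, -0.5]
finger_gap: 0.1
grip_force: 0.0
```

```bash
python3 - <<'E'
from cell import monitor, snapshot, camera_info
from h import *
c=camera_info("wrist");im=snapshot("wrist");cv2.imwrite("pics/w3.png",im[:,:,::-1])
s=monitor.get_state();print(s["t"],s["ee_pos"],s["tcp_rot"],s["joint_positions"])
print("cap flange",proj(c,(614,177,40)),"head",proj(c,(614,177,60)))
for q in (0,90,180,270): print(proj(c,(614+43*np.cos(np.radians(q)),177+43*np.sin(np.radians(q)),40)))
E
```

```text
7.25 [613.42481514 176.97672967 249.61716426] [-1.79973394e+02 -3.02420359e-02  1.53028705e+02] [1.60926038e+01 2.96893730e+01 2.30645902e+01 8.34154788e+01
 1.21146790e-03 4.30638913e+01]
cap flange [324.96412976 177.87382285] head [324.95646679 181.84108387]
[340.91636636 208.59281541]
[357.96583839 161.47542466]
[307.91384328 145.04033143]
[293.06004977 193.72681439]
```

View pics/w3.png

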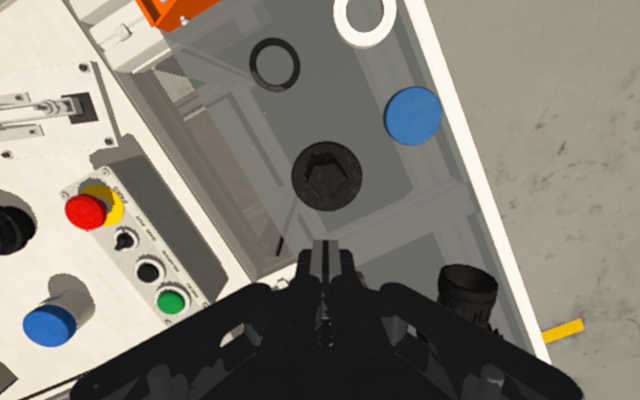

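The cap flange centre is at (326,176), against a predicted (325,178), so it is within 2 mm. Descending to a gap of about 25 mm and holding.

>>> play_rows --moves '[0, 0, 0.6, 0, 0, 0, 0, 0, 2, 0, 0, 0, 0, 0, 3.6, 0, 0, 0, 0, 0, 5.2, 0, 0, 0, 0, 0, 6.8, 0, 0, 0, 0, 0, 8.4, 0, 0, 0, 0, 0, 10, 0, 0, 0, 0, 0, 11.5, 0, 0, 0, 0, 0, 12.8, 0, 0, 0, 0, 0, 13.8, 0, 0, 0, 0, 0, 14.4, 0, 0, 0, 0, 0, 14.5, 0, 0, 0]'

```text
t: 8.25
ee_pos: [613.1, 176.9, 104.0]
tcp_rot: [-179.9, -0.1, 153.0]
force: [-0.1, 0.2, -0.4]
finger_gap: 0.3
grip_force: 0.0
```

>>> play_rows --moves '[0, 0, 0, 0, 0, 0, 0, 0, 0, 0, 0, 0, 0, 0, 0, 0, 0, 0, 0, 0, 0, 0, 0, 0, 0, 0, 0, 0, 0, 0, 0, 0, 0, 0, 0, 0, 0, 0, 0, 0, 0, 0, 0, 0, 0, 0, 0, 0, 0, 0, 0, 0, 0, 0, 0, 0, 0, 0, 0, 0, 0, 0, 0, 0, 0, 0, 0, 0, 0, 0, 0, 0]'

```text
t: 9.25
ee_pos: [613.9, 177.0, 105.0]
tcp_rot: [-180.0, 0.0, 153.0]
force: [0.5, -0.6, -0.1]
finger_gap: -0.2
grip_force: 0.0
```

>>> play_rows --moves '[0, 0, 0, 0, 0, 0, 0, 0, 0, 0, 0, 0, 0, 0, 0, 0, 0, 0, 0, 0, 0, 0, 0, 0, 0, 0, 0, 0, 0, 0, 0, 0, 0, 0, 0, 0, 0, 0, 0, 0, 0, 0, 0, 0, 0, 0, 0, 0, 0, 0, 0, 0, 0, 0, 0, 0, 0, 0, 0, 0, 0, 0, 0, 0, 0, 0, 0, 0, 0, 0, 0, 0]'

```text
t: 10.25
ee_pos: [613.9, 177.0, 105.0]
tcp_rot: [-180.0, -0.0, 153.0]
force: [0.2, 0.0, -0.3]
finger_gap: -0.1
grip_force: 0.0
```

>>> play_rows --moves '[0, 0, 0, 0, 0, 0, 0, 0, 0, 0, 0, 0, 0, 0, 0, 0, 0, 0, 0, 0, 0, 0, 0, 0, 0, 0, 0, 0, 0, 0, 0, 0, 0, 0, 0, 0, 0, 0, 0, 0, 0, 0, 0, 0, 0, 0, 0, 0, 0, 0, 0, 0, 0, 0, 0, 0, 0, 0, 0, 0, 0, 0, 0, 0, 0, 0, 0, 0, 0, 0, 0, 0]'

```text
t: 11.25
ee_pos: [613.9, 177.0, 105.0]
tcp_rot: [-180.0, -0.0, 153.0]
force: [-0.5, -0.5, 0.4]
finger_gap: 0.0
grip_force: 0.0
```

>>> play_rows --moves '[0, 0, -0.6, 0, 0, 0, 0, 0, -2, 0, 0, 0, 0, 0, -3.6, 0, 0, 0, 0, 0, -5.2, 0, 0, 0, 0, 0, -6.8, 0, 0, 0, 0, 0, -8.4, 0, 0, 0, 0, 0, -10, 0, 0, 0, 0, 0, -11.5, 0, 0, 0, 0, 0, -12.8, 0, 0, 0, 0, 0, -13.8, 0, 0, 0, 0, 0, -14.4, 0, 0, 0, 0, 0, -14.5, 0, 0, 0]'

```text
t: 12.25
ee_pos: [614.2, 177.1, 251.4]
tcp_rot: [179.9, 0.1, 153.0]
force: [0.9, -1.2, -0.2]
finger_gap: 0.1
grip_force: 0.0
```

```bash
python3 - <<'E'
from cell import monitor, snapshot, camera_info
from h import *
c=camera_info("wrist");im=snapshot("wrist").astype(int)
s=monitor.get_state();print(s["t"],s["ee_pos"],s["tcp_rot"])
bl=blobs((im[:,:,1]-im[:,:,0]>30)&(im[:,:,1]-im[:,:,2]>20),(130,260,220,330));print(bl)
p=max(bl,key=lambda b:b[2])[0];w=plane(c,p,77);print("green",w)
t=camera_info("top");sc=camera_info("scene")
print(tri(sc,(279.4,187.7),c,p),"pillar sees", plane(t,(285,118),0),plane(t,(312,118),0),plane(sc,(228,222),0),plane(sc,(243,215),0))
E
```

```text
12.3 [614.09291948 177.05451487 250.64211545] [1.79961375e+02 4.12552024e-02 1.53024045e+02]
[([170.4, 300.7], [157, 289, 27, 24], 481)]
green [659.07916536 -55.45839056  77.        ]
(array([658.41497286, -57.69564815,  75.89859193]), np.float64(3.137808339716424)) pillar sees [ 7.60942861e+02  7.95119420e+01 -2.27373675e-13] [762.46599221  -3.04456295   0.        ] [757.41007969  67.32458163   0.        ] [742.96709968  13.1241359    0.        ]
```

The cap pointing is done (held 3 s), and the green button is at about (659,-58). Two measurements put the pillar front at x≈740, so I'll swing across at x≈600.

>>> play_rows --moves '[-0.4, -0.9, 0, 0, 0, 0, -1.2, -2.7, 0, 0, 0, 0, -2.2, -5, 0, 0, 0, 0, -3.2, -7.3, 0, 0, 0, 0, -4.2, -9.6, 0, 0, 0, 0, -5.2, -11.9, 0, 0, 0, 0, -6.2, -14.2, 0, 0, 0, 0, -7.2, -16.5, 0, 0, 0, 0, -8.2, -18.8, 0, 0, 0, 0, -9, -20.6, 0, 0, 0, 0, -9.4, -21.6, 0, 0, 0, 0, -9.4, -21.6, 0, 0, 0, 0]'

```text
t: 13.3
ee_pos: [599.0, -60.4, 249.4]
tcp_rot: [-180.0, -0.0, 152.9]
force: [-0.2, 0.1, -0.5]
finger_gap: 0.1
grip_force: 0.0
```

>>> play_rows --moves '[-0.4, 0.2, 0, 0, 0, 0, -1.2, 0.6, 0, 0, 0, 0, -2.1, 1.1, 0, 0, 0, 0, -3, 1.5, 0, 0, 0, 0, -3.9, 2, 0, 0, 0, 0, -4.7, 2.4, 0, 0, 0, 0, -5.1, 2.6, 0, 0, 0, 0, -5.3, 2.7, 0, 0, 0, 0, -5.3, 2.7, 0, 0, 0, 0, -5.3, 2.7, 0, 0, 0, 0]'

```text
t: 14.13
ee_pos: [659.0, -57.7, 249.9]
tcp_rot: [-180.0, -0.0, 153.0]
force: [-0.1, 0.4, 0.9]
finger_gap: -0.0
grip_force: 0.0
```

```bash
python3 - <<'E'
from cell import monitor, snapshot, camera_info
from h import *
c=camera_info("wrist");im=snapshot("wrist");cv2.imwrite("pics/w4.png",im[:,:,::-1]);im=im.astype(int)
s=monitor.get_state();print(s["t"],s["ee_pos"],s["tcp_rot"],s["force"])
bl=blobs((im[:,:,1]-im[:,:,0]>30)&(im[:,:,1]-im[:,:,2]>20),(280,120,370,240));print(bl)
p=max(bl,key=lambda b:b[2])[0];print("green",plane(c,p,77), proj(c,(659,-58,77)))
E
```

```text
14.1833 [658.88032959 -57.8625314  250.07142922] [-1.79999667e+02 -4.87237350e-03  1.53040147e+02] [ 0.04041495 -0.35777571 -0.27708431]
[([323.7, 186.1], [310, 172, 29, 29], 653)]
green [659.58383786 -59.06193092  77.        ] [324.34245097 185.18492111]
```

View pics/w4.png

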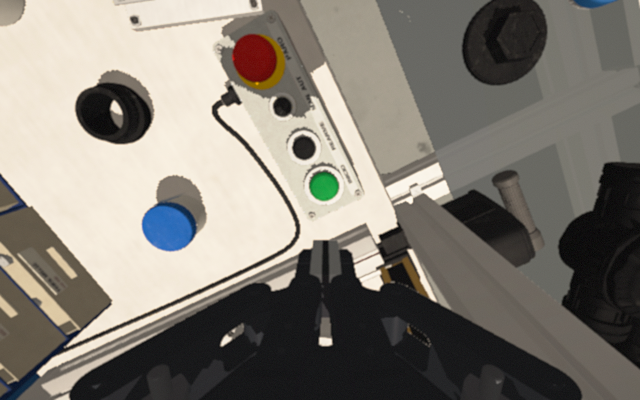

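The green button is at (324,186), which puts the tip within about 1.5 mm of its centre. Descending to just above it.

>>> play_rows --moves '[0, 0, 0.6, 0, 0, 0, 0, 0, 2, 0, 0, 0, 0, 0, 3.8, 0, 0, 0, 0, 0, 5.6, 0, 0, 0, 0, 0, 7.4, 0, 0, 0, 0, 0, 9.2, 0, 0, 0, 0, 0, 11, 0, 0, 0, 0, 0, 12.4, 0, 0, 0, 0, 0, 13.5, 0, 0, 0, 0, 0, 14.2, 0, 0, 0, 0, 0, 14.5, 0, 0, 0, 0, 0, 14.5, 0, 0, 0]'

```text
t: 15.18
ee_pos: [658.9, -58.1, 104.7]
tcp_rot: [-180.0, -0.0, 153.0]
force: [0.5, 0.4, 0.5]
finger_gap: -0.1
grip_force: 0.0
```

>>> play_rows --moves '[0, 0, 0.1, 0, 0, 0, 0, 0, 0.2, 0, 0, 0, 0, 0, 0.3, 0, 0, 0, 0, 0, 0.4, 0, 0, 0, 0, 0, 0.5, 0, 0, 0, 0, 0, 0.6, 0, 0, 0, 0, 0, 0.7, 0, 0, 0, 0, 0, 0.75, 0, 0, 0, 0, 0, 0.8, 0, 0, 0, 0, 0, 0.85, 0, 0, 0, 0, 0, 0.9, 0, 0, 0, 0, 0, 0.9, 0, 0, 0]'

```text
t: 16.18
ee_pos: [659.2, -58.1, 96.0]
tcp_rot: [180.0, 0.0, 153.0]
force: [0.6, 0.3, 0.8]
finger_gap: 0.1
grip_force: 0.5
```

>>> play_rows --moves '[0, 0, 0.03, 0, 0, 0, 0, 0, 0.06, 0, 0, 0, 0, 0, 0.09, 0, 0, 0, 0, 0, 0.12, 0, 0, 0, 0, 0, 0.15, 0, 0, 0, 0, 0, 0.18, 0, 0, 0, 0, 0, 0.2, 0, 0, 0, 0, 0, 0.22, 0, 0, 0, 0, 0, 0.24, 0, 0, 0, 0, 0, 0.25, 0, 0, 0, 0, 0, 0.25, 0, 0, 0, 0, 0, 0.25, 0, 0, 0]'

```text
t: 17.18
ee_pos: [659.2, -58.1, 93.7]
tcp_rot: [180.0, 0.0, 153.0]
force: [-1.0, -0.1, 7.4]
finger_gap: 0.0
grip_force: 3.1
```

>>> play_rows --moves '[0, 0, 0.02, 0, 0, 0, 0, 0, 0.04, 0, 0, 0, 0, 0, 0.06, 0, 0, 0, 0, 0, 0.08, 0, 0, 0, 0, 0, 0.09, 0, 0, 0, 0, 0, 0.1, 0, 0, 0, 0, 0, 0.1, 0, 0, 0, 0, 0, 0.1, 0, 0, 0, 0, 0, 0.1, 0, 0, 0]'

```text
t: 17.93
ee_pos: [659.2, -58.1, 92.9]
tcp_rot: [180.0, 0.0, 153.0]
force: [-3.6, 0.5, 8.2]
finger_gap: -0.1
grip_force: 4.0
```

>>> play_rows --moves '[0, 0, 0.02, 0, 0, 0, 0, 0, 0.03, 0, 0, 0, 0, 0, 0.04, 0, 0, 0, 0, 0, 0.05, 0, 0, 0, 0, 0, 0.05, 0, 0, 0, 0, 0, 0.05, 0, 0, 0]'

```text
t: 18.43
ee_pos: [659.2, -58.1, 92.5]
tcp_rot: [180.0, 0.0, 153.0]
force: [-4.0, 0.2, 10.8]
finger_gap: -0.1
grip_force: 5.0
```

The force has reached 10.8 N, past the 9 N of full travel, so the button is fully down. Now I'll let it out slowly, rise and back off.

>>> play_rows --moves '[0, 0, -0.1, 0, 0, 0, 0, 0, -0.2, 0, 0, 0, 0, 0, -0.35, 0, 0, 0, 0, 0, -0.5, 0, 0, 0, 0, 0, -0.8, 0, 0, 0, 0, 0, -1.4, 0, 0, 0, 0, 0, -2.4, 0, 0, 0, 0, 0, -3.8, 0, 0, 0, 0, 0, -5.4, 0, 0, 0, 0, 0, -7, 0, 0, 0, 0, 0, -8.6, 0, 0, 0, 0, 0, -10, 0, 0, 0]'

```text
t: 19.43
ee_pos: [659.3, -58.1, 194.1]
tcp_rot: [180.0, 0.1, 153.0]
force: [0.4, -0.3, -0.3]
finger_gap: -0.2
grip_force: 0.0
```

>>> play_rows --moves '[0, 0, -1, 0, 0, 0, 0, 0, -2.4, 0, 0, 0, 0, 0, -3.8, 0, 0, 0, 0, 0, -4.8, 0, 0, 0, 0, 0, -5.5, 0, 0, 0, 0, 0, -6, 0, 0, 0, 0, 0, -6, 0, 0, 0, 0, 0, -6, 0, 0, 0, 0, 0, -6, 0, 0, 0, 0, 0, -6, 0, 0, 0]'

```text
t: 20.27
ee_pos: [658.9, -58.1, 251.3]
tcp_rot: [-180.0, -0.1, 153.0]
force: [-0.5, -0.1, 0.1]
finger_gap: -0.2
grip_force: 0.0
```

```bash
python3 - <<'E'
from cell import monitor, env
s=monitor.get_state();print(s["t"],s["ee_pos"],s["force"],abs(s["qvel"]).max())
print(env.hand_in())
E
```

```text
20.2667 [658.9014914  -58.08035743 251.3193672 ] [-0.53089244 -0.13488413  0.11324034] 0.08439893680620021
the job is handed in; nothing more can be done
None
```

I pointed at the O-ring and then the hexagon cap for about 3 s each from roughly 25 mm above, pressed the green button fully down (10.8 N at the wrist, past its 9 N stop) and released it, moved clear, and handed the job in at 20 s of the 56 s allowed; no result came back.

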